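Send a tube rack and a slide mailer over the see-saw sorter

ROBOT

A 6-joint arm with a two-finger parallel gripper is mounted at the origin on a cart in front of the work surface, level with it; the furniture and walls round the work are solid. World frame = base frame: x ahead of the robot, y to its left, z up, the work surface at z = 0. Lengths are in mm, angles in rad, forces in N, time in s.
With the tool pointing down it reaches from about 275 to 750 mm from the base axis. Payload 10.2 kg.
Tool frame: the origin (TCP) lies at the very end of the fingers, on their centre line; the grasp point (between the pads) lies ctrl.grip_depth behind it (ctrl.grip_depth is the distance from the TCP to the grasp point, in mm); z points along the fingers, y is the direction in which the jaws open and shut (so a half turn about z gives the same grasp; the last joint's range is limited). The gripper opens to 85 mm and grips with 20 to 120 N. Pads are 22 mm wide; open, the fingers measure 114 mm over their backs; the gripper's body (76 mm by 85 mm) begins 54 mm behind the grasp point. The pads swing forward as they close: fully open they stand 13 mm farther back than shut.
Start: joints at [1.062, 0.313, 1.498, -0, 1.331, -0.223], TCP at [148.023, 503.706, 231.294] pointing down, gripper open.
Joint ranges: [-2.94, 2.94], [-0.97, 2.17], [0.19, 2.56], [-1.23, 4.37], [0.02, 3.11], [-2.88, 2.88]. Speed limits (rad/s): [2.39, 2.39, 3.01, 3.14, 3.14, 3.14].

INTERFACE

Orientations are given as a unit quaternion [w, x, y, z].
In Python, from rig import telemetry, eyes, ctrl, nets gives the robot as it stands. The module is installed in compiled form; this text tells all that it offers.
- The arm moves only by the tool drive_tool, never from a script. Its argument "series" is text: rows parted by semicolons, each of 7 numbers parted by spaces: the shift along the tool's x, y, z normalised to -1 to 1, where 1 is 0.12 m, then the turn, a rotation vector about the tool's x, y, z normalised to -1 to 1, where 1 is 0.5 rad, then the opening, from 0 (shut) to 1 (fully open). In form: tx ty tz wx wy wz hand; .... A call has 1 to 20 rows; each row is the pose to reach, as a shift and turn from the pose measured when the call began, along the tool's axes at that moment; what a row does not reach only later rows make up. A row lasts 1/10 s, in which the tool goes at most 50 mm and 8.59 degrees, less where a joint would pass 70% of its speed; a pose out of reach is approached as far as the arm can. A call with a number of a shift or a turn outside -1 to 1 is refused whole. A call with a gripper value outside its range is refused whole. The fingers move at their own pace and stop on an object; "newtons" is the grip in N (left out, the last holds). Time passes only in rows, so rows that repeat a pose let the fingers close. It gives the time, the measured TCP pose, the force and the opening at its end, in the units of the state.
- telemetry.sense(): the state, without advancing time (a new reading comes with each control period).
- eyes.capture(name): name is "scene" or "top" or "wrist"; returns a dict with "frame" (480x640x3 uint8, red, green, blue), "fx", "fy", "cx", "cy" (pixels), "view" (4x4, takes a point from world to camera coordinates). Camera axes: x right, y up, looking along -z (the intrinsics and any distortion apply to the point x, -y, -z); pixel columns grow to the right and rows downward; lengths in mm; the calibration is good to about 2 mm. A picture is of the moment at which its call begins. There is no depth.
- ctrl.finish_job(): hands the job in, once; it reports no verdict.
Trained networks look in a picture, given as the dict that the camera call returned (one of the last four; its "shot" number tells which), for a name from the list of things; names that differ only in an ending like _2 or _b are one class to them, and where a whole thing is asked for, a point or a joint stands for the part that bears it (a point fixed in the world has none). Each returns a list of dicts, best first, with "confidence" (0 to 1); they miss things now and then, are a little off and sometimes report something else, mostly with a low value. They report only what shows in the picture. A call takes as long as a camera call. They do not tell look-alikes from the thing itself.
- nets.spot_in(name, picture): "rect" ([left, top, right, bottom] in pixels, round what is visible of it).
The state is a dict: "time_s": time; "joints": joint angles; "dq": joint speeds; "tau": joint torques, N m; "eef_pos": TCP position; "ee_rot": TCP orientation; "force": force on the tool from outside, world axes, zero at the start; "wrist_torque": the same for the moment, N m; "grip_width": opening from 0.0 (shut) to 1.0 (fully open).
Only numpy, scipy, OpenCV 4.12 (cv2) and the standard library are available. Lean on these libraries where they do the work, as an engineer would, in place of code of your own. Each camera call takes 0.05 s, during which the arm holds its last target. There are 200 camera calls.

TASK

Send the loose orange tube rack at the front of the desk to the blue bin and then the green slide mailer to the yellow bin, by way of the see-saw tray: set each part lengthwise between the rails on the half of the tray next to its bin, let go just above or on the tray, and let its weight tip the tray so that it slides off into the bin. Wait until the tray has swung back level after the rack before you set down the mailer. Do not push the tray with the gripper, and leave the pen, mouse, objective case and brown bottle where they are.

Things in the scene. Friction and masses are not known exactly. Their poses are not given: they have to be found in the camera images.
- rack_center (a point): Centre of the loose orange microtube rack, half-way up, 12.5 mm over its underside. The rack is 52 mm along its x, 90 mm along its y, 25 mm high (tube caps to 28 mm); z is up. About 0.12 kg. Take it across the 52 mm at mid-length. It starts near the front, left or right of the middle, its length pointing roughly away from the robot (another rack far back at the right is fixed).
- mailer_center (a point): Centre of the loose closed green slide mailer (flat plastic box, blank paper label), half-way up, 15 mm over its underside. 44 mm along its x, 88 mm along its y, 30 mm high; z is up. About 0.12 kg. Take it across the 44 mm. It starts on the other side of the middle from the rack, pointing much the same way.
- tray_mid (a point): Middle of the upper face of the white slippery see-saw tray, over its pivot, 106 mm above the desk. Tray 72 mm wide (x), 200 mm long (y, 100 mm each way), 6 mm high rails along the long edges, 66 mm apart inside; ends open. z normal to it. A part let go with its centre 50 to 60 mm from here along y tips that half and slides off.
- tray (a joint): Tilt of the see-saw tray: 0 level, positive with its +y half down, negative with its -y half down; stops at -0.5 and +0.5 rad. Swings freely; a brass weight below swings the empty tray back to within about 0.06 rad of level in about 1 s. Two side plates of the stand beside the pivot reach 108 mm above the desk, 51 mm to each side.
- bin_blue: Blue open bin fixed on the sorter's base plate, 88 mm (its x) by 146 mm (its y), side walls 24 mm and end walls 8 mm high, slippery inside; origin at the centre of its underside, 6 mm above the desk. Its centre is 175 mm from the pivot along the tray's +y or -y: the end changes from start to start. An end stop 68 mm high stands behind each bin.
- bin_yellow: Yellow open bin, like the blue one, beyond the other end of the tray.
- tube_rack: The orange tube rack itself; origin at the centre of its underside. It has open sides between a bottom plate and a top plate (22 to 25 mm up), both 52 mm wide.
- slide_mailer: The green slide mailer itself; origin at the centre of its underside.
- pen_blue: Bystander: blue and white pen, 138 mm long along its x, 10 mm thick, lying near the front of the desk between the two parts; origin under its middle.
- objective_case: Bystander: white round case with a black lid, 45 mm across, 66 mm high, standing at the left; origin under its middle.
- mouse: Bystander: black computer mouse, 112 x 62 x 40 mm, at the right; origin under its middle.
- brown_bottle: Bystander: small brown bottle, 26 mm across, 62 mm high, standing at the left; origin under its middle.
Things that resemble listed ones, but are neither listed nor needed, are in the scene too. Of the things that look like the slide_mailer, the smaller one is meant.

How it is judged:
By the outcome, as a careful person would: the job done as asked, in the order asked, and still so for the second after the job is handed in, with the robot touching nothing.
It also fails if it takes over 61 s, if anything falls off the work surface, if the arm or the gripper's body presses on something with over 40 N, if the wrist force passes 120 N, or if a joint passes its speed limit or range.

## Working session

There is one attempt and no reset: what is moved stays moved. The work goes in short steps, Python scripts to look and compute and a tool call to move; the robot and the scene stay as the last step left them, time stands still between calls to the robot, and variables do not carry over. Pictures are saved under pics/ and viewed, about 8 in all and at most 12, crops included, and the job is handed in when it is done.

Besides the shell and the picture viewer there is one more tool, called after "Emit:" as name(argument=value, ...), one argument or row to a line, values as JSON. drive_tool: Moves the arm, as the interface text tells. Scaled input: -1 to 1 covers 0.12 m each way for a shift and 0.5 rad each way for a turn. Its arguments: {"type":"object","properties":{"series":{"type":"string"},"newtons":{"type":"number"}},"required":["series"]}

```bash
mkdir -p pics; cat > h.py <<'E'
import numpy as np, cv2
from rig import telemetry, eyes, ctrl, nets
def save(p,name,box=None,scale=1):
    im=p["frame"][:,:,::-1]
    if box: im=im[box[1]:box[3],box[0]:box[2]]
    if scale!=1: im=cv2.resize(im,None,fx=scale,fy=scale,interpolation=cv2.INTER_CUBIC)
    cv2.imwrite("pics/"+name,im)
def ray(p,u,v):
    V=np.array(p["view"]);R=V[:3,:3];t=V[:3,3]
    d=np.array([(u-p["cx"])/p["fx"],-(v-p["cy"])/p["fy"],-1.])
    return -R.T@t, R.T@d
def at(p,u,v,z):
    o,d=ray(p,u,v); return o+d*(z-o[2])/d[2]
def proj(p,X):
    V=np.array(p["view"]);c=V[:3,:3]@np.array(X,float)+V[:3,3]
    return np.array([p["cx"]+p["fx"]*c[0]/-c[2],p["cy"]-p["fy"]*c[1]/-c[2]])
E
python3 - <<'E'
from h import *
for n in ("top","scene"):
    p=eyes.capture(n); save(p,n+"0.png"); print(n,[k for k in p], p["fx"],p["cx"],p["cy"], ray(p,320,240))
    for o in ("tube_rack","slide_mailer","tray","bin_blue","bin_yellow","pen_blue","mouse","objective_case","brown_bottle"):
        for r in nets.spot_in(o,p)[:3]:
            b=r["rect"]; print(o,round(r["confidence"],2),[round(x) for x in b],at(p,(b[0]+b[2])/2,(b[1]+b[3])/2,20).round())
s=telemetry.sense(); print(s["time_s"],s["eef_pos"],s["ee_rot"],s["grip_width"],ctrl.grip_depth)
E
```

```text
top ['frame', 'fx', 'fy', 'cx', 'cy', 'view', 'shot'] 586.9518371758403 334.0320824494129 236.63980917019316 (array([ 281.67705314,  -85.93549738, 1408.93872487]), array([ 0.16422601,  0.04425824, -0.98573593]))
tube_rack 0.59 [389, 263, 432, 292] [ 420. -238.   20.]
slide_mailer 0.71 [186, 277, 242, 319] [378. 229.  20.]
slide_mailer 0.66 [260, 262, 300, 289] [429.  72.  20.]
slide_mailer 0.62 [390, 265, 434, 294] [ 415. -241.   20.]
tray 0.6 [314, 177, 407, 221] [ 613. -123.   20.]
bin_blue 0.94 [261, 195, 315, 234] [577.  53.  20.]
pen_blue 0.73 [312, 259, 326, 315] [400. -20.  20.]
objective_case 0.79 [175, 220, 200, 242] [540. 297.  20.]
brown_bottle 0.45 [178, 247, 189, 264] [480. 304.  20.]
scene ['frame', 'fx', 'fy', 'cx', 'cy', 'view', 'shot'] 571.9280868683662 316.77249845990457 236.17275617669998 (array([ -244.80668105, -1117.28582365,   786.91579476]), array([ 0.52317337,  0.69847921, -0.4883575 ]))
tube_rack 0.61 [306, 284, 335, 318] [ 409. -254.   20.]
slide_mailer 0.9 [237, 231, 273, 255] [419.  61.  20.]
slide_mailer 0.68 [193, 209, 236, 237] [380. 226.  20.]
tray 0.74 [316, 211, 386, 248] [687. -19.  20.]
tray 0.16 [360, 262, 416, 310] [ 581. -294.   20.]
bin_blue 0.78 [276, 215, 330, 248] [566.  46.  20.]
bin_yellow 0.97 [362, 263, 418, 310] [ 583. -299.   20.]
pen_blue 0.44 [244, 257, 285, 270] [386. -41.  20.]
mouse 0.57 [414, 315, 447, 352] [ 535. -482.   20.]
mouse 0.56 [305, 285, 335, 321] [ 402. -261.   20.]
brown_bottle 0.68 [227, 194, 235, 212] [484. 318.  20.]
1.0 [148.02713891 503.70200317 231.28564328] [-6.28073694e-06  1.42417707e-01  9.89806646e-01 -2.99994958e-05] 0.999766945015502 18.700000000000003
```

```bash
python3 - <<'E'
from h import *
p=eyes.capture("top"); save(p,"top1.png",(150,150,470,350),2.5)
p=eyes.capture("scene"); save(p,"sc1.png",(180,180,460,370),2.8)
E
```

```text
(no output)
```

View pics/top1.png

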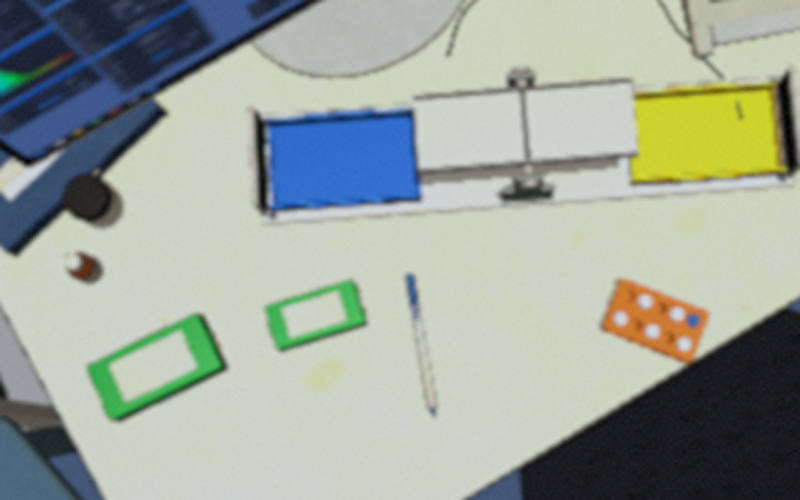

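View pics/sc1.png

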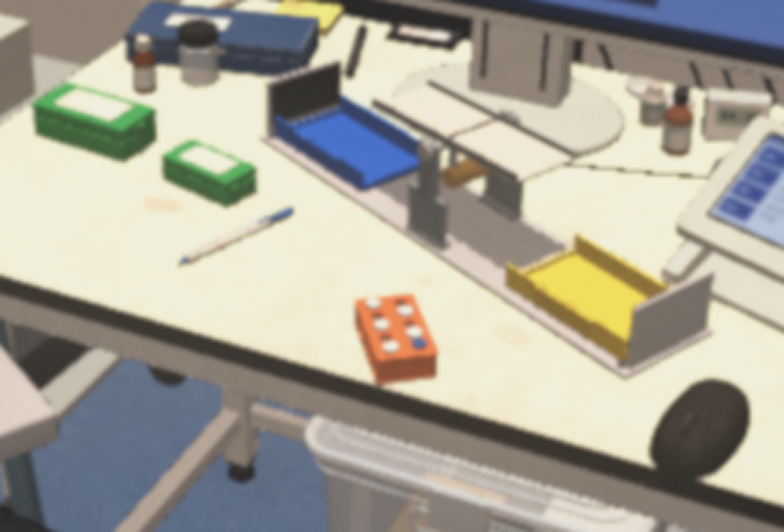

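The top crop shows the blue bin on the left (+y), the yellow bin on the right, the tray between them and the pen at about (420,340). There are two green boxes, the large one at crop (157,367) and the small one at (316,315). The orange rack is at (655,320), and the fixed rack isn't in this crop. The task asks for the smaller green box, so that is the mailer; I'll check its measured size.

```bash
cat >> h.py <<'E'
HSV={"orange":((3,150,120),(14,255,255)),"green":((50,110,60),(80,255,255)),"blue":((104,150,120),(114,255,255)),"yellow":((24,150,130),(34,255,255))}
def rects(p,col,z,box=None,minpx=200):
    m=cv2.inRange(cv2.cvtColor(p["frame"],cv2.COLOR_RGB2HSV),*HSV[col])
    if box: k=np.zeros_like(m); k[box[1]:box[3],box[0]:box[2]]=255; m&=k
    out=[]
    for c in cv2.findContours(m,cv2.RETR_EXTERNAL,cv2.CHAIN_APPROX_NONE)[0]:
        if cv2.contourArea(c)<minpx: continue
        w=np.array([at(p,u,v,z)[:2] for u,v in c[:,0]],np.float32)
        (x,y),(a,b),an=cv2.minAreaRect(w)
        if a>b: a,b,an=b,a,an-90
        out.append((round(x,1),round(y,1),"w,l",round(a),round(b),"long-axis deg",round((an+90+90)%180-90,1)))
    return out
E
python3 - <<'E'
from h import *
p=eyes.capture("top")
for c,z,b in (("orange",25,(380,250,450,300)),("green",30,None),("blue",12,(250,185,320,240)),("yellow",12,(395,180,470,225))):
    print(c,rects(p,c,z,b))
u=lambda x,y:at(p,150+x/2.5,150+y/2.5,106).round(1)
for q in ((414,98),(632,80),(418,170),(636,156)): print("tray corner",u(*q))
p2=eyes.capture("scene")
for c,z,b in (("orange",25,(295,275,345,325)),("green",30,None),("blue",12,(270,210,335,250)),("yellow",12,(355,260,420,312))):
    print(c,rects(p2,c,z,b))
E
```

```text
orange [(418.0, -239.6, 'w,l', 50, 88, 'long-axis deg', 67.4)]
green [(380.8, 231.2, 'w,l', 58, 117, 'long-axis deg', -64.0), (427.7, 81.1, 'w,l', 42, 86, 'long-axis deg', -73.6)]
blue [(582.0, 57.0, 'w,l', 90, 140, 'long-axis deg', -87.1)]
yellow [(602.7, -294.6, 'w,l', 91, 145, 'long-axis deg', -86.5)]
tray corner [616.6 -18.3 106. ]
tray corner [ 630.1 -217.7  106. ]
tray corner [549.4 -21.5 106. ]
tray corner [ 559.1 -219.   106. ]
orange [(407.8, -256.0, 'w,l', 52, 109, 'long-axis deg', 67.7)]
green [(1622.4, 889.7, 'w,l', 165, 1246, 'long-axis deg', 42.1)]
blue [(581.8, 50.8, 'w,l', 68, 137, 'long-axis deg', -89.4)]
yellow [(602.7, -290.4, 'w,l', 63, 120, 'long-axis deg', -86.5)]
```

The small green box at crop (316,315) measures 42x86 at (428,81), so it is the mailer; the other is 58x117. The rack measures 50x88 at (418,-240), and the sorter spans 352 mm, close to the expected 350. Next I plan the transit to the rack.

```bash
cat >> h.py <<'E'
from scipy.spatial.transform import Rotation as R
def pose():
    s=telemetry.sense(); q=s["ee_rot"]; return np.array(s["eef_pos"]),R.from_quat([q[1],q[2],q[3],q[0]]),s
def down(yaw):  # tool y axis at world yaw deg, z down
    y=np.array([np.cos(np.radians(yaw)),np.sin(np.radians(yaw)),0]);z=np.array([0,0,-1.]);return R.from_matrix(np.c_[np.cross(y,z),y,z])
def plan(*wps):
    "wps: (x,y,z,yaw) -> normalised shift/turn from each pose to the next"
    P,Q,s=pose()
    for w in wps:
        T,D=np.array(w[:3],float),down(w[3]); d=Q.inv().apply(T-P)/120; r=(Q.inv()*D).as_rotvec()/.5
        print(np.r_[d,r].round(3), "TOO BIG" if max(abs(np.r_[d,r]))>1 else ""); P,Q=T,D
E
python3 - <<'E'
from h import *
def lerp(a,b,n): return [tuple(np.array(a)+(np.array(b)-a)*i/n) for i in range(1,n+1)]
A=(148,503.7,231.3,73.6);B=(340,150,231,22);C=(418,-240,200,-22.6)
plan(*lerp(A,B,4),*lerp(B,C,4))
E
```

```text
[-0.591 -0.594  0.    -0.     0.     0.451] 
[-0.709 -0.447  0.001  0.     0.     0.45 ] 
[-0.791 -0.277  0.001  0.     0.     0.45 ] 
[-0.833 -0.094  0.001  0.     0.     0.45 ] 
[-0.814 -0.154  0.065  0.     0.     0.389] 
[-0.829  0.007  0.065  0.     0.     0.389] 
[-0.812  0.167  0.065  0.     0.     0.389] 
[-0.764  0.321  0.065  0.     0.     0.389]
```

Emit:
drive_tool(
  series="-0.59 -0.59 0 0 0 0.45 1; -0.59 -0.59 0 0 0 0.45 1; -0.59 -0.59 0 0 0 0.45 1",
)

```text
time_s: 1.5
eef_pos: [197.7, 412.7, 231.4]
ee_rot: [0.0, 0.256, 0.967, -0.0]
force: [0.3, 0.4, -0.6]
grip_width: 1.002
```

Emit:
drive_tool(
  series="-0.71 -0.45 0 0 0 0.45 1; -0.71 -0.45 0 0 0 0.45 1; -0.71 -0.45 0 0 0 0.45 1",
)

```text
time_s: 1.8
eef_pos: [246.8, 321.0, 231.7]
ee_rot: [0.001, 0.365, 0.931, -0.001]
force: [0.6, 0.0, 0.6]
grip_width: 1.0
```

Emit:
drive_tool(
  series="-0.79 -0.28 0 0 0 0.45 1; -0.79 -0.28 0 0 0 0.45 1; -0.79 -0.28 0 0 0 0.45 1",
)

```text
time_s: 2.1
eef_pos: [295.5, 229.1, 232.1]
ee_rot: [0.001, 0.471, 0.882, -0.0]
force: [-0.1, 0.9, 0.2]
grip_width: 1.003
```

Emit:
drive_tool(
  series="-0.83 -0.09 0 0 0 0.45 1; -0.83 -0.09 0 0 0 0.45 1; -0.83 -0.09 0 0 0 0.45 1; -0.83 -0.09 0 0 0 0.45 1",
)

```text
time_s: 2.5
eef_pos: [342.4, 140.4, 232.5]
ee_rot: [0.001, 0.567, 0.824, -0.0]
force: [0.6, -0.1, -0.1]
grip_width: 1.002
```

Emit:
drive_tool(
  series="-0.81 -0.15 0.06 0 0 0.39 1; -0.81 -0.15 0.06 0 0 0.39 1; -0.81 -0.15 0.06 0 0 0.39 1",
)

```text
time_s: 2.8
eef_pos: [360.9, 40.7, 225.2]
ee_rot: [0.001, 0.646, 0.763, -0.0]
force: [-0.7, 0.6, 0.3]
grip_width: 1.003
```

Emit:
drive_tool(
  series="-0.83 0 0.07 0 0 0.39 1; -0.83 0 0.07 0 0 0.39 1; -0.83 0 0.07 0 0 0.39 1",
)

```text
time_s: 3.1
eef_pos: [378.2, -59.5, 216.7]
ee_rot: [0.001, 0.718, 0.696, -0.0]
force: [-0.9, 0.7, -0.4]
grip_width: 0.998
```

Emit:
drive_tool(
  series="-0.81 0.17 0.07 0 0 0.39 1; -0.81 0.17 0.07 0 0 0.39 1; -0.81 0.17 0.07 0 0 0.39 1",
)

```text
time_s: 3.4
eef_pos: [396.7, -158.9, 208.0]
ee_rot: [0.001, 0.783, 0.622, -0.0]
force: [-0.4, 0.4, 0.5]
grip_width: 1.005
```

Emit:
drive_tool(
  series="-0.76 0.32 0.07 0 0 0.39 1; -0.76 0.32 0.07 0 0 0.39 1; -0.76 0.32 0.07 0 0 0.39 1; -0.76 0.32 0.07 0 0 0.39 1; -0.76 0.32 0.07 0 0 0.39 1; -0.76 0.32 0.07 0 0 0.39 1",
)

```text
time_s: 4.0
eef_pos: [414.1, -254.6, 200.2]
ee_rot: [0.001, 0.839, 0.544, 0.0]
force: [0.1, 0.1, -0.7]
grip_width: 1.002
```

```bash
python3 - <<'E'
from h import *
p=eyes.capture("wrist"); save(p,"w1.png"); print(ray(p,320,240))
print("orange",rects(p,"orange",25)); P,Q,s=pose(); print(P,np.degrees(np.arctan2(*Q.as_matrix()[1::-1,1])),s["force"])
for r in nets.spot_in("tube_rack",p)[:2]: print(r)
E
```

```text
(array([ 444.36064472, -187.72939721,  343.33225508]), array([-0.10041569, -0.26116338, -0.96014685]))
orange [(422.1, -232.4, 'w,l', 51, 78, 'long-axis deg', 67.1)]
[ 413.97970872 -254.93862093  200.28671154] -24.059431712162105 [-0.45338817 -0.42557343  0.11083746]
{'rect': [273.9, 128.7, 344.8, 249.7], 'confidence': 0.69}
```

View pics/w1.png

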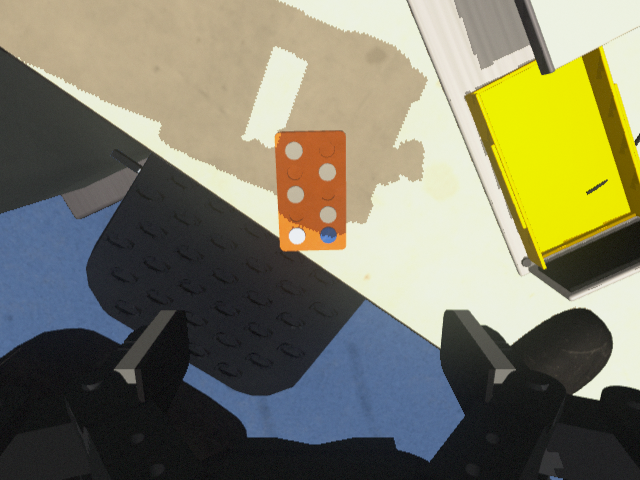

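The wrist view shows the rack at cols 276-347, rows 130-250, partly in the gripper's shadow. The yellow bin is upper right and the mouse is at (560,350), well clear of the fingers.

```bash
python3 - <<'E'
from h import *
HSV["orange"]=((3,130,100),(24,255,255))
p=eyes.capture("wrist"); print("orange",rects(p,"orange",25,(250,110,370,270)))
c=[at(p,u,v,25)[:2] for u,v in ((276,131),(345,130),(347,249),(281,251))]; print(np.mean(c,0),np.round(c))
for q in ((560,350),): print("mouse",at(p,*q,20).round())
m=np.mean(c,0)
plan((m[0],m[1],100,-22.9),(m[0],m[1],6,-22.9))
E
```

```text
orange [(419.7, -237.9, 'w,l', 52, 91, 'long-axis deg', 67.0)]
[ 420.64559703 -238.76444991] [[ 415. -187.]
 [ 461. -207.]
 [ 427. -290.]
 [ 379. -271.]]
mouse [ 557. -449.   20.]
[ 0.153 -0.007  0.835  0.005  0.003 -0.043] 
[0.    0.    0.783 0.    0.    0.   ]
```

Emit:
drive_tool(
  series="0.15 0 0.2 0 0 -0.04 1; 0.15 0 0.5 0 0 -0.04 1; 0.15 0 0.84 0 0 -0.04 1; 0.15 0 0.84 0 0 -0.04 1; 0.15 0 0.84 0 0 -0.04 1; 0.15 0 0.84 0 0 -0.04 1",
)

```text
time_s: 4.75
eef_pos: [422.2, -240.2, 101.4]
ee_rot: [0.003, 0.834, 0.552, 0.0]
force: [-0.3, -1.3, 0.7]
grip_width: 0.997
```

```bash
python3 - <<'E'
from h import *
P,Q,s=pose(); print(P); plan((420,-238.3,6,-23))
E
```

```text
[ 422.18974425 -240.16167131  101.4496074 ]
[ 0.01  -0.027  0.795  0.012  0.006  0.001]
```

Emit:
drive_tool(
  series="0.01 -0.027 0.3 0.012 0.006 0 1; 0.01 -0.027 0.6 0.012 0.006 0 1; 0.01 -0.027 0.795 0.012 0.006 0 1; 0.01 -0.027 0.795 0.012 0.006 0 1; 0.01 -0.027 0.795 0.012 0.006 0 1; 0.01 -0.027 0.795 0.012 0.006 0 0.3; 0.01 -0.027 0.795 0.012 0.006 0 0.3; 0.01 -0.027 0.795 0.012 0.006 0 0.3; 0.01 -0.027 0.795 0.012 0.006 0 0.3; 0.01 -0.027 0.795 0.012 0.006 0 0.3; 0.01 -0.027 0.795 0.012 0.006 0 0.3; 0.01 -0.027 0.795 0.012 0.006 0 0.3; 0.01 -0.027 0.795 0.012 0.006 0 0.3",
  newtons=40,
)

```text
time_s: 6.05
eef_pos: [420.6, -238.7, 7.5]
ee_rot: [0.001, 0.834, 0.552, 0.0]
force: [-2.3, 0.2, 10.2]
grip_width: 0.593
```

Emit:
drive_tool(
  series="0 0 -0.1 0 0 0 0.3; 0 0 -0.4 0 0 0 0.3; 0 0 -0.7 0 0 0 0.3; 0 0 -1 0 0 0 0.3; 0 0 -1 0 0 0 0.3; 0 0 -1 0 0 0 0.3",
)

```text
time_s: 6.65
eef_pos: [420.5, -238.6, 128.3]
ee_rot: [0.002, 0.834, 0.552, 0.0]
force: [-0.7, 0.5, -2.4]
grip_width: 0.593
```

```bash
python3 - <<'E'
from h import *
P,Q,s=pose(); print(P,s["grip_width"],s["force"]); plan((500,-160,200,-10),(586,-64,215,3.4))
E
```

```text
[ 420.46551967 -238.56027684  128.2659874 ] 0.5928801603550445 [-0.72266557  0.51083613 -2.3762261 ]
[ 0.861  0.357 -0.598  0.006  0.003 -0.452] 
[ 0.912  0.567 -0.125  0.     0.    -0.468]
```

Emit:
drive_tool(
  series="0.3 0.1 -0.6 0 0 -0.15 0.3; 0.6 0.25 -0.6 0 0 -0.3 0.3; 0.86 0.36 -0.6 0.006 0.003 -0.45 0.3; 0.86 0.36 -0.6 0.006 0.003 -0.45 0.3; 0.86 0.36 -0.6 0.006 0.003 -0.45 0.3",
)

```text
time_s: 7.15
eef_pos: [500.0, -159.4, 198.9]
ee_rot: [-0.001, 0.766, 0.643, -0.001]
force: [-0.0, 0.0, -1.6]
grip_width: 0.591
```

Emit:
drive_tool(
  series="0.3 0.19 -0.12 0 0 -0.16 0.3; 0.6 0.38 -0.12 0 0 -0.32 0.3; 0.91 0.57 -0.12 0 0 -0.47 0.3; 0.91 0.57 -0.12 0 0 -0.47 0.3; 0.91 0.57 -0.12 0 0 -0.47 0.3; 0.91 0.57 -0.12 0 0 -0.47 0.3",
)

```text
time_s: 7.75
eef_pos: [585.4, -65.1, 212.4]
ee_rot: [-0.002, 0.686, 0.727, -0.001]
force: [-0.4, 0.3, -1.8]
grip_width: 0.59
```

```bash
python3 - <<'E'
from h import *
P,Q,s=pose(); print(P,np.degrees(np.arctan2(*Q.as_matrix()[1::-1,1])),s["grip_width"])
p=eyes.capture("wrist"); save(p,"w2.png"); import pickle; pickle.dump({k:p[k] for k in p},open("w2.pkl","wb"))
E
```

```text
[585.44308309 -65.14021346 212.4459553 ] 3.3281003733398693 0.589974997554245
```

View pics/w2.png

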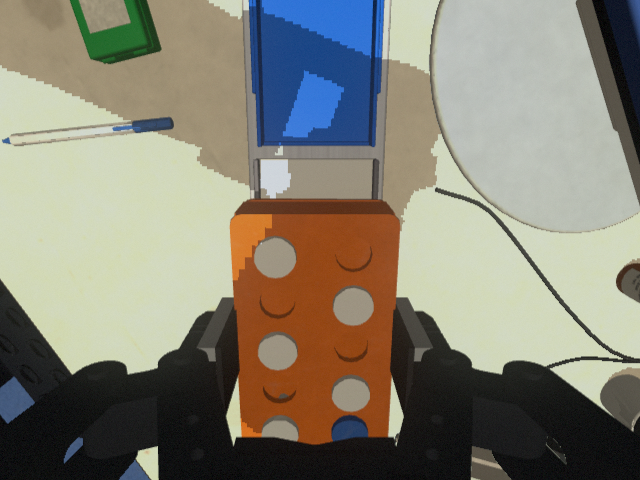

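The held rack fills the lower centre (cols 231-399). Beyond it, the tray's +y end runs from row 158 with its rails at about cols 254 and 383. The blue bin is above that, at cols 250-388.

```bash
python3 - <<'E'
from h import *
import pickle; p=pickle.load(open("w2.pkl","rb"))
im=p["frame"].astype(int)
for r in (145,165,180,192): print(r,[(c,tuple(im[r,c])) for c in range(240,400) if abs(im[r,c]-im[r,c-1]).sum()>60])
for r,z in ((158,106),(192,106)):
    L,Rr=at(p,254,r,z),at(p,383,r,z); print("tray",r,z,L.round(1),Rr.round(1),((L+Rr)/2).round(1),np.linalg.norm(L-Rr).round(1))
for r in (20,140):
    L,Rr=at(p,258,r,9),at(p,378,r,9); print("bin floor",r,L.round(1),Rr.round(1),((L+Rr)/2).round(1))
# held rack top corners z=TCP-7.5+25
z=212.4-7.5+25
for q in ((231,214),(399,212),(240,438),(389,438)): print("rack",q,at(p,*q,z).round(1))
E
```

```text
145 [(248, (np.int64(113), np.int64(110), np.int64(102))), (249, (np.int64(136), np.int64(131), np.int64(122))), (257, (np.int64(79), np.int64(90), np.int64(109))), (258, (np.int64(39), np.int64(67), np.int64(122))), (262, (np.int64(72), np.int64(79), np.int64(92))), (283, (np.int64(71), np.int64(83), np.int64(109))), (372, (np.int64(42), np.int64(69), np.int64(122))), (375, (np.int64(109), np.int64(111), np.int64(118))), (385, (np.int64(160), np.int64(146), np.int64(121)))]
165 [(253, (np.int64(102), np.int64(98), np.int64(93))), (257, (np.int64(106), np.int64(100), np.int64(97))), (258, (np.int64(60), np.int64(58), np.int64(56))), (260, (np.int64(161), np.int64(154), np.int64(139))), (261, (np.int64(207), np.int64(210), np.int64(218))), (288, (np.int64(155), np.int64(145), np.int64(130))), (372, (np.int64(121), np.int64(114), np.int64(100))), (373, (np.int64(51), np.int64(48), np.int64(44))), (379, (np.int64(136), np.int64(129), np.int64(121))), (384, (np.int64(161), np.int64(146), np.int64(119)))]
180 [(249, (np.int64(122), np.int64(113), np.int64(98))), (254, (np.int64(113), np.i
[... 901 characters left out ...]
6), np.int64(146), np.int64(128))), (371, (np.int64(121), np.int64(113), np.int64(99))), (372, (np.int64(54), np.int64(48), np.int64(45))), (378, (np.int64(131), np.int64(125), np.int64(116))), (383, (np.int64(159), np.int64(143), np.int64(117)))]
tray 158 106 [549.1 -17.5 106. ] [623.3 -13.2 106. ] [586.2 -15.3 106. ] 74.3
tray 192 106 [549.5 -37.2 106. ] [625.3 -32.8 106. ] [587.4 -35.  106. ] 76.0
bin floor 20 [536.8  73.3   9. ] [624.9  78.3   9. ] [580.9  75.8   9. ]
bin floor 140 [538.6 -12.8   9. ] [633.3  -7.4   9. ] [586.  -10.1   9. ]
rack (231, 214) [559.7 -22.3 229.9]
rack (399, 212) [610.1 -18.7 229.9]
rack (240, 438) [ 563.2 -103.2  229.9]
rack (389, 438) [ 615.7 -100.   229.9]
```

```bash
python3 - <<'E'
from h import *
import pickle; p=pickle.load(open("w2.pkl","rb")); save(p,"w2c.png",(230,130,410,260),4.4)
E
```

```text
(no output)
```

View pics/w2c.png

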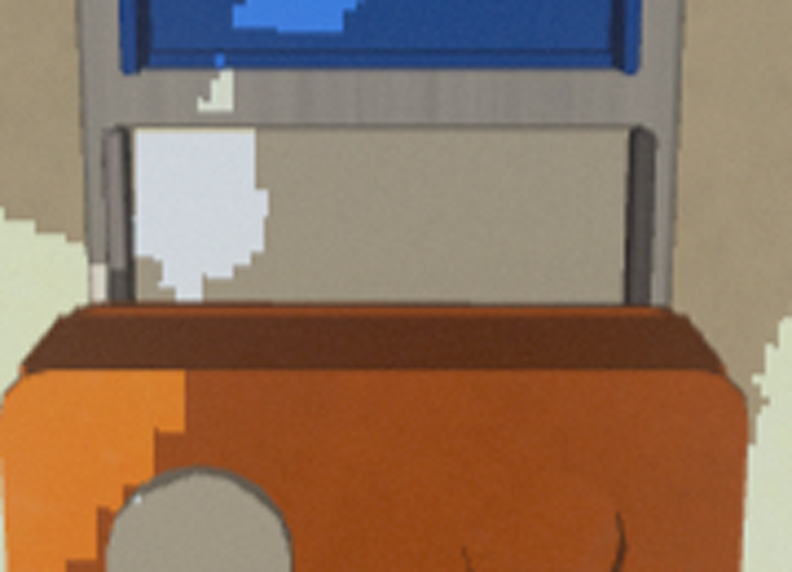

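```bash
python3 - <<'E'
from h import *
plan((586.3,-62,116.5,3.4))
E
```

```text
[ 0.025  0.011  0.802 -0.007 -0.003 -0.003]
```

Emit:
drive_tool(
  series="0.025 0.011 0.2 -0.007 -0.003 0 0.3; 0.025 0.011 0.45 -0.007 -0.003 0 0.3; 0.025 0.011 0.65 -0.007 -0.003 0 0.3; 0.025 0.011 0.76 -0.007 -0.003 0 0.3; 0.025 0.011 0.8 -0.007 -0.003 0 0.3; 0.025 0.011 0.8 -0.007 -0.003 0 0.3; 0.025 0.011 0.8 -0.007 -0.003 0 0.3",
)

```text
time_s: 8.5
eef_pos: [586.8, -62.4, 118.0]
ee_rot: [0.001, 0.686, 0.727, 0.0]
force: [0.5, 1.4, -1.4]
grip_width: 0.59
```

```bash
python3 - <<'E'
from h import *
P,Q,s=pose(); print(P,s["force"]); p=eyes.capture("scene"); save(p,"sc2.png",(260,190,430,320),4.4)
E
```

```text
[586.849362   -62.36249619 118.0081143 ] [ 0.54325831  1.35829209 -1.381852  ]
```

View pics/sc2.png

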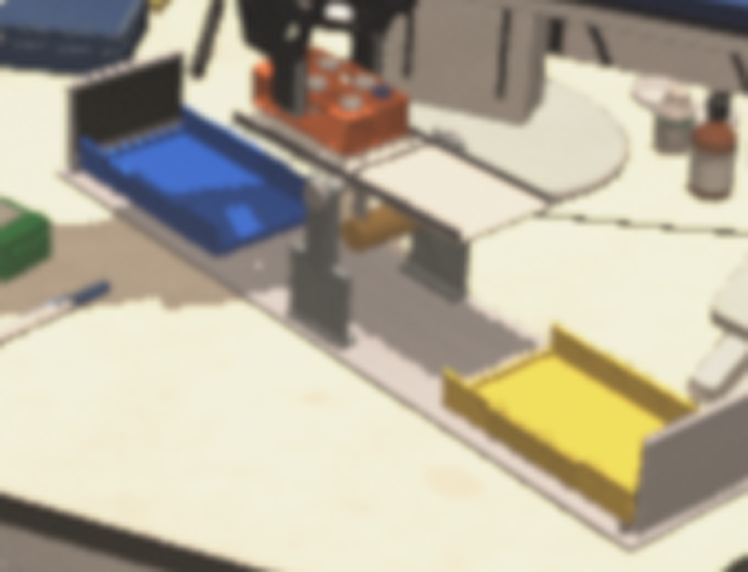

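The rack is held over the +y half, just above the level tray, between the rails. I release it here.

Emit:
drive_tool(
  series="0 0 0.025 0 0 0 0.3; 0 0 0.025 0 0 0 0.3; 0 0 0.025 0 0 0 0.9; 0 0 0.025 0 0 0 0.9; 0 0 0.025 0 0 0 0.9; 0 0 0 0 0 0 0.9; 0 0 -0.2 0 0 0 0.9; 0 0 -0.55 0 0 0 0.9; 0 0 -1 0 0 0 0.9; 0 0 -1 0 0 0 0.9; 0 0 -1 0 0 0 0.9",
)

```text
time_s: 9.65
eef_pos: [587.0, -62.3, 239.4]
ee_rot: [0.002, 0.686, 0.727, 0.001]
force: [0.3, 0.8, -0.6]
grip_width: 0.9
```

```bash
python3 - <<'E'
from h import *
P,Q,s=pose(); print(P,s["force"]); p=eyes.capture("scene"); save(p,"sc3.png",(260,190,430,320),4.4)
E
```

```text
[587.01821155 -62.30093126 239.42840297] [ 0.34430791  0.83391257 -0.6353175 ]
```

View pics/sc3.png

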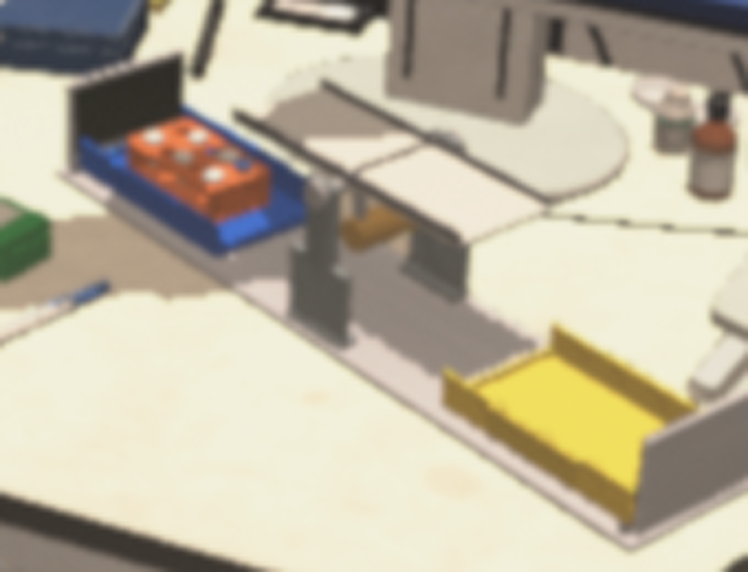

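The rack lies in the blue bin and the tray is back level. Next is the mailer.

```bash
python3 - <<'E'
from h import *
plan((520,10,215,10),(428,78,190,16.4))
E
```

```text
[ 0.632 -0.518  0.187  0.003  0.002 -0.233] 
[ 0.691 -0.657  0.208  0.     0.    -0.223]
```

Emit:
drive_tool(
  series="0.3 -0.25 0 0 0 -0.1 1; 0.63 -0.52 0.19 0.003 0.002 -0.23 1; 0.63 -0.52 0.19 0.003 0.002 -0.23 1; 0.63 -0.52 0.19 0.003 0.002 -0.23 1",
)

```text
time_s: 10.1
eef_pos: [518.8, 10.5, 213.4]
ee_rot: [-0.001, 0.643, 0.766, -0.001]
force: [0.0, 0.1, 0.8]
grip_width: 1.0
```

Emit:
drive_tool(
  series="0.35 -0.33 0.1 0 0 -0.1 1; 0.69 -0.66 0.21 0 0 -0.22 1; 0.69 -0.66 0.21 0 0 -0.22 1; 0.69 -0.66 0.21 0 0 -0.22 1; 0.69 -0.66 0.21 0 0 -0.22 1; 0.69 -0.66 0.21 0 0 -0.22 1",
)

```text
time_s: 10.7
eef_pos: [427.9, 77.4, 188.8]
ee_rot: [-0.001, 0.601, 0.8, -0.0]
force: [0.0, -0.4, -1.0]
grip_width: 1.004
```

```bash
python3 - <<'E'
from h import *
HSV["green"]=((45,90,40),(85,255,255))
P,Q,s=pose(); print(P)
p=eyes.capture("wrist"); save(p,"w3.png"); print("green",rects(p,"green",30))
for r in nets.spot_in("slide_mailer",p)[:3]: print(r)
plan((428,80,100,16.4),(428,80,8,16.4))
E
```

```text
[427.93204902  77.41188382 188.79602978]
green [(429.0, 86.6, 'w,l', 44, 89, 'long-axis deg', -73.7), (398.8, 199.7, 'w,l', 44, 59, 'long-axis deg', 24.6)]
{'rect': [267.7, 3.4, 372.6, 70.3], 'confidence': 0.67}
{'rect': [285.9, 143.0, 347.4, 269.1], 'confidence': 0.65}
[ 0.017  0.012  0.738 -0.004 -0.002 -0.008] 
[0.    0.    0.767 0.    0.    0.   ]
```

View pics/w3.png

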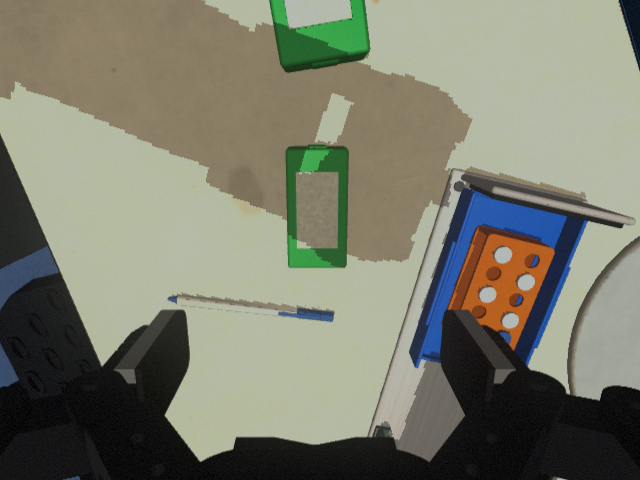

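The small mailer is at cols 287-348, rows 146-268 and measures 44x89. The large one is above it, the pen (170-335, 310) is clear of the fingers, and the rack is in the blue bin.

Emit:
drive_tool(
  series="0.07 0.02 0.2 -0.004 0 -0.01 1; 0.07 0.02 0.5 -0.004 0 -0.01 1; 0.07 0.02 0.74 -0.004 0 -0.01 1; 0.07 0.02 0.74 -0.004 0 -0.01 1; 0.07 0.02 0.74 -0.004 0 -0.01 1",
)

```text
time_s: 11.3
eef_pos: [427.9, 86.1, 100.5]
ee_rot: [-0.0, 0.599, 0.801, 0.0]
force: [-0.2, 0.3, 1.1]
grip_width: 0.999
```

```bash
python3 - <<'E'
from h import *
P,Q,s=pose(); print(P); p=eyes.capture("wrist"); HSV["green"]=((45,90,40),(85,255,255)); print("green",rects(p,"green",30))
plan((429,85,7,16.4))
E
```

```text
[427.9024487   86.10680507 100.46329659]
green [(429.1, 87.0, 'w,l', 44, 90, 'long-axis deg', -73.6), (401.7, 193.7, 'w,l', 31, 60, 'long-axis deg', 23.8)]
[-0.011  0.002  0.784  0.003 -0.001  0.002]
```

Emit:
drive_tool(
  series="0 0.006 0.3 0.003 0 0 1; 0 0.006 0.6 0.003 0 0 1; 0 0.006 0.784 0.003 0 0 1; 0 0.006 0.784 0.003 0 0 1; 0 0.006 0.784 0.003 0 0 1; 0 0.006 0.784 0.003 0 0 0.2; 0 0.006 0.784 0.003 0 0 0.2; 0 0.006 0.784 0.003 0 0 0.2; 0 0.006 0.784 0.003 0 0 0.2; 0 0.006 0.784 0.003 0 0 0.2; 0 0.006 0.784 0.003 0 0 0.2; 0 0.006 0.784 0.003 0 0 0.2; 0 0.006 0.784 0.003 0 0 0.2; 0 0.006 0.784 0.003 0 0 0.2",
  newtons=40,
)

```text
time_s: 12.75
eef_pos: [429.6, 86.4, 8.0]
ee_rot: [0.0, 0.599, 0.801, 0.001]
force: [-2.2, 0.6, 9.1]
grip_width: 0.512
```

Emit:
drive_tool(
  series="0 0 -0.1 0 0 0 0.2; 0 0 -0.4 0 0 0 0.2; 0 0 -0.7 0 0 0 0.2; 0 0 -1 0 0 0 0.2; 0 0 -1 0 0 0 0.2; 0 0 -1 0 0 0 0.2",
)

```text
time_s: 13.35
eef_pos: [429.4, 86.4, 128.2]
ee_rot: [0.001, 0.599, 0.801, 0.001]
force: [1.1, 0.9, -2.1]
grip_width: 0.503
```

```bash
python3 - <<'E'
from h import *
P,Q,s=pose(); print(P,s["grip_width"],s["force"])
# tray mid ~(590.5,-117); yellow half 55 mm from it along -y
plan((480,15,215,12),(545,-80,220,7),(593.8,-172,215,3.4))
E
```

```text
[429.41302542  86.37990696 128.21548584] 0.503475493669808 [ 1.12448645  0.93858417 -2.14885257]
[-0.69   0.238 -0.722  0.005  0.001  0.155] 
[-0.887  0.365 -0.042  0.     0.     0.175] 
[-0.811  0.31   0.042  0.     0.     0.126]
```

Emit:
drive_tool(
  series="-0.23 0.08 -0.4 0 0 0.05 0.2; -0.46 0.16 -0.72 0 0 0.1 0.2; -0.69 0.24 -0.72 0.005 0 0.155 0.2; -0.69 0.24 -0.72 0.005 0 0.155 0.2; -0.69 0.24 -0.72 0.005 0 0.155 0.2",
)

```text
time_s: 13.85
eef_pos: [479.6, 15.0, 213.0]
ee_rot: [-0.001, 0.63, 0.777, -0.001]
force: [-0.6, -0.0, -2.4]
grip_width: 0.505
```

Emit:
drive_tool(
  series="-0.3 0.12 -0.04 0 0 0.06 0.2; -0.6 0.24 -0.04 0 0 0.12 0.2; -0.89 0.37 -0.04 0 0 0.175 0.2; -0.89 0.37 -0.04 0 0 0.175 0.2",
)

```text
time_s: 14.25
eef_pos: [546.0, -82.4, 215.4]
ee_rot: [-0.003, 0.664, 0.748, -0.002]
force: [-0.3, 0.5, -1.2]
grip_width: 0.506
```

Emit:
drive_tool(
  series="-0.3 0.1 0.04 0 0 0.06 0.2; -0.6 0.2 0.04 0 0 0.12 0.2; -0.81 0.31 0.04 0 0 0.126 0.2; -0.81 0.31 0.04 0 0 0.126 0.2; -0.81 0.31 0.04 0 0 0.126 0.2; -0.81 0.31 0.04 0 0 0.126 0.2",
)

```text
time_s: 14.85
eef_pos: [593.9, -172.9, 209.7]
ee_rot: [-0.003, 0.687, 0.727, -0.002]
force: [-0.2, 0.5, -0.5]
grip_width: 0.509
```

```bash
python3 - <<'E'
from h import *
P,Q,s=pose(); print(P,np.degrees(np.arctan2(*Q.as_matrix()[1::-1,1])),s["grip_width"])
p=eyes.capture("wrist"); save(p,"w4.png"); z=P[2]-8+30
HSV["green"]=((45,90,40),(85,255,255)); print("held",rects(p,"green",z,minpx=2000))
plan((593.8,-172,150,3.4),(593.8,-172,116,3.4))
E
```

```text
[ 593.9128751  -172.94516972  209.69565814] 3.281791678556105 0.5092297348100236
held [(595.5, -166.1, 'w,l', 43, 84, 'long-axis deg', -86.7)]
[ 0.008  0.002  0.5   -0.013 -0.004 -0.004] 
[0.    0.    0.283 0.    0.    0.   ]
```

View pics/w4.png

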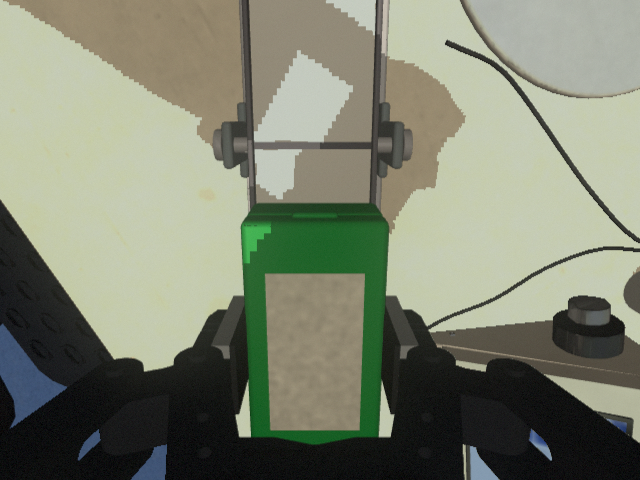

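The mailer is held lengthwise in line with the tray. The tray's centre line crosses at row 145 between rail inner edges at about cols 253 and 374, and the mailer's front top edge is at row 221, cols 242-388.

```bash
python3 - <<'E'
from h import *
p=eyes.capture("wrist"); P,Q,s=pose()
im=p["frame"].astype(int)
for r in (110,180): print(r,[c for c in range(235,395) if abs(im[r,c]-im[r,c-1]).sum()>60])
a,b=at(p,253,145,106),at(p,374,145,106); print("mid",((a+b)/2).round(1),np.linalg.norm(a-b))
a,b=at(p,243,221,P[2]+22),at(p,387,221,P[2]+22); print("front",((a+b)/2).round(1),np.linalg.norm(a-b))
E
```

```text
110 [237, 252, 253, 265, 340, 372, 390]
180 [246, 248, 249, 253, 254, 255, 256, 294, 370, 376, 382]
mid [ 591.3 -115.9  106. ] 68.48487187600007
front [ 593.7 -129.7  232.3] 41.903581229494044
```

Emit:
drive_tool(
  series="0.012 -0.008 0.2 -0.013 -0.004 0 0.2; 0.012 -0.008 0.45 -0.013 -0.004 0 0.2; 0.012 -0.008 0.65 -0.013 -0.004 0 0.2; 0.012 -0.008 0.74 -0.013 -0.004 0 0.2; 0.012 -0.008 0.77 -0.013 -0.004 0 0.2; 0.012 -0.008 0.77 -0.013 -0.004 0 0.2; 0.012 -0.008 0.77 -0.013 -0.004 0 0.2",
)

```text
time_s: 15.65
eef_pos: [593.1, -171.9, 119.2]
ee_rot: [0.001, 0.687, 0.727, 0.0]
force: [-0.3, 0.3, -2.0]
grip_width: 0.506
```

```bash
python3 - <<'E'
from h import *
P,Q,s=pose(); print(P,s["force"],s["grip_width"]); p=eyes.capture("scene"); save(p,"sc4.png",(260,190,430,320),4.4)
E
```

```text
[ 593.0649826  -171.89738707  119.20803414] [-0.33725658  0.28890008 -1.99331159] 0.505970751325004
```

View pics/sc4.png

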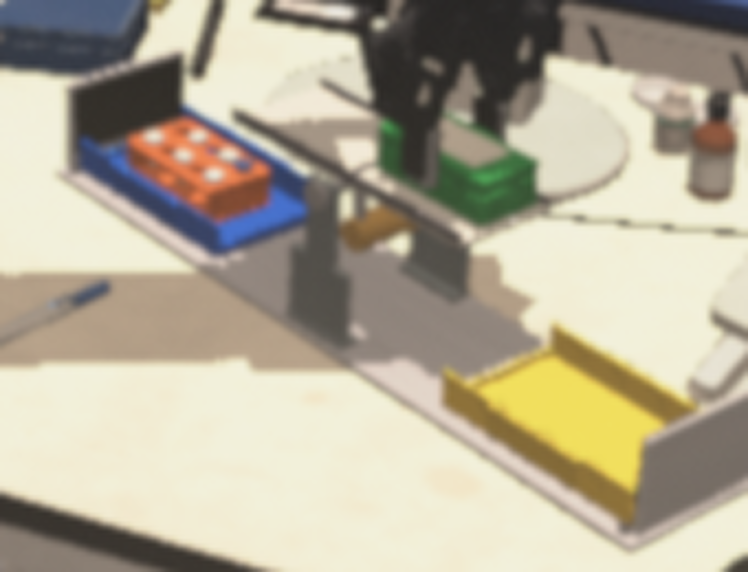

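The mailer hovers just above the yellow half of the level tray. I lower it 3 mm, release and rise.

Emit:
drive_tool(
  series="0 0 0.03 0 0 0 0.2; 0 0 0.03 0 0 0 0.2; 0 0 0.03 0 0 0 0.9; 0 0 0.03 0 0 0 0.9; 0 0 0.03 0 0 0 0.9; 0 0 0 0 0 0 0.9; 0 0 -0.2 0 0 0 0.9; 0 0 -0.55 0 0 0 0.9; 0 0 -1 0 0 0 0.9; 0 0 -1 0 0 0 0.9; 0 0 -1 0 0 0 0.9; 0 0 -1 0 0 0 0.9; 0 0 -1 0 0 0 0.9; 0 0 -1 0 0 0 0.9; 0 0 -1 0 0 0 0.9; 0 0 -1 0 0 0 0.9",
)

```text
time_s: 17.3
eef_pos: [592.7, -171.8, 238.8]
ee_rot: [0.001, 0.687, 0.727, 0.0]
force: [0.2, -0.1, 0.1]
grip_width: 0.904
```

```bash
python3 - <<'E'
from h import *
P,Q,s=pose(); print(P,s["force"],s["time_s"]); p=eyes.capture("scene"); save(p,"sc5.png",(180,180,460,370),2.8)
E
```

```text
[ 592.69000695 -171.76448008  238.84930251] [ 0.22962955 -0.06427119  0.11213015] 17.3
```

View pics/sc5.png

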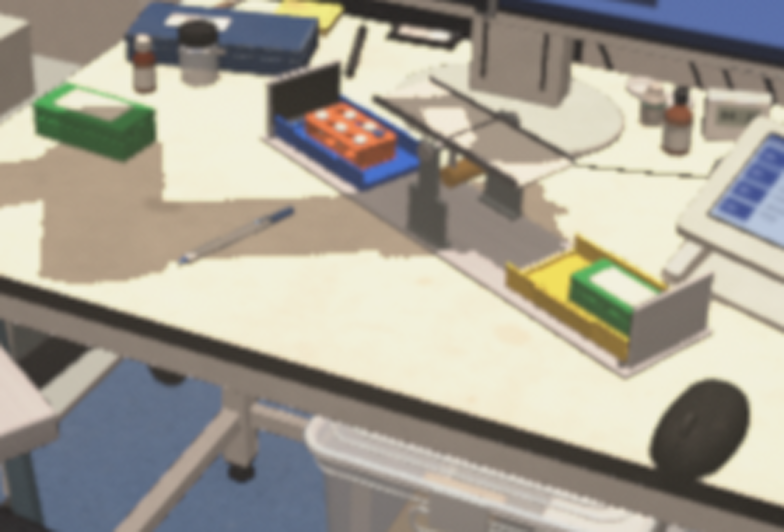

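The rack is in the blue bin at (350,135) and the mailer is in the yellow bin at (615,292). The tray is level again, and the pen, bottle, case and mouse are where they started. I'm handing it in.

```bash
python3 -c "
from rig import ctrl; print(ctrl.finish_job())"
```

```text
the job is handed in; nothing more can be done
None
```

I sent both parts over the see-saw tray in the order asked: the orange rack slid into the blue bin, and then the small green mailer slid into the yellow bin. I set the mailer down only after a picture showed the tray back level.

- **Final check:** The last picture, at 17.3 s of the 61 s allowed, shows both parts lying in their bins and the tray level. The pen, mouse, case and bottle look unmoved.
- **Forces:** The force readings I took stayed within about 10 N, and the gripper finished clear at a height of 239 mm.
- **Disagreements:** The top and wrist cameras differed by about 5 mm on where the mailer was along its length, and I used the closer wrist reading. The wrist camera also read about 2 mm high in x over the tray, which I allowed for when placing.

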